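# Build the plant riser from handed brackets

### The job

Build the small plant riser: stand the left-hand bracket in the middle of the tray on the robot's left and the right-hand bracket in the middle of the tray on its right, square in the trays, each with its stop at the end away from the robot and its toe pointing outwards. Then lay the wooden slat flat across both bracket ledges, in front of the stops and sticking out equally at both ends, and last set the small brown pot in the middle of the slat, upright all the time. Leave the reel of wire where it is.

Things in the scene. Friction and masses are not known exactly. Their poses are not given: they have to be found in the camera images.
- bracket_left: left-hand grey metal bracket, 0.28 kg; stop away from you, its toe points left. Origin: centre of foot underside. Foot 96 (x) x 44 (y) x 8 mm. Upright plate 14 mm thick (grip across it) along the foot's -y edge, centred y = -15 mm, 96 long, top (ledge) at z = 70 mm, x -48 to +36; stop on it at x +36 to +48, up to z = 90. The rest of the foot is the toe, to +y, with two black dots
- bracket_right: right-hand grey metal bracket, 0.28 kg; stop away from you, its toe points right. Origin: centre of foot underside. Foot 96 (x) x 44 (y) x 8 mm. Upright plate 14 mm thick (grip across it) along the foot's +y edge, centred y = +15 mm, 96 long, top (ledge) at z = 70 mm, x -48 to +36; stop on it at x +36 to +48, up to z = 90. The rest of the foot is the toe, to -y, with two black dots
- slat: plain wooden slat lying flat, 60 mm along x, 220 mm along y, 16 mm thick; origin at the centre of its underside, z up. Grip it across the 60 mm width at mid length. About 0.14 kg. Either long edge may face the stops
- pot: small brown glazed round pot, open top, 55 mm high, 62 mm across its upright upper half (z = 30 to 55 mm), 52 mm across its base, wall 4 mm; origin at the centre of its underside, z up. Grip it across the outside. About 0.16 kg
- tray_left: the tray on the left, as seen from the robot: fixed shallow grey metal tray, 128 mm along x, 76 mm along y, walls 4 mm thick and 14 mm high, inner floor 4 mm above the bench. Origin at the centre of its underside, +x away from the robot (up to 0.15 rad off). Straight beside it stands the right tray, parallel to it, 180 mm away (centre to centre) along -y of this tray
- tray_right: the tray on the right, as seen from the robot: fixed shallow grey metal tray, 128 mm along x, 76 mm along y, walls 4 mm thick and 14 mm high, inner floor 4 mm above the bench. Origin at the centre of its underside, +x away from the robot (up to 0.15 rad off). Straight beside it stands the left tray, 180 mm away along +y of this tray
- reel: bystander: reel of copper wire with black flanges, 62 mm across, 34 mm high, flat on the bench; origin at the centre of its underside
Not all that is in view belongs to the job. There is more than one size of the slat; the one meant has the size given above. What is shaped like the tray_left but purple is not meant.

How it is judged:
By the outcome, as a careful person would: the job done as asked, in the order asked, and still so for the second after the job is handed in, with the robot touching nothing.
It also fails if it takes over 120 s, if anything falls off the work surface, if the arm or the gripper's body presses on something with over 40 N, if the wrist force passes 120 N, or if a joint passes its speed limit or range.

### The arm

A 6-joint arm with a two-finger parallel gripper is mounted at the origin on the work surface. World frame = base frame: x ahead of the robot, y to its left, z up, the work surface at z = 0. Lengths are in m, angles in rad, forces in N, time in s.
With the tool pointing down it reaches from about 0.325 to 0.925 m from the base axis. Payload 3.1 kg.
Tool frame: the origin (TCP) lies midway between the tips of the shut fingers; the grasp point (between the pads) lies behind it (grasp_offset is the z of the grasp point in the tool frame, in m); z points along the fingers, y is the direction in which the jaws open and shut (so a half turn about z gives the same grasp; the last joint's range is limited). The gripper opens to 85 mm and grips with 20 to 120 N. Pads are 22 mm wide; open, the fingers measure 114 mm over their backs; the gripper's body (76 mm by 85 mm) begins 54 mm behind the grasp point. The pads swing forward as they close: fully open they stand 13 mm farther back than shut.
Start: joints at [1.076, 0.217, 1.613, -0, 1.311, -0.112], TCP at [0.233, 0.58, 0.231] pointing down, gripper open.
Joint ranges: [-2.75, 2.75], [-0.78, 2.1], [0.31, 2.55], [-1.13, 4.27], [0.13, 2.63], [-2.58, 2.58]. Speed limits (rad/s): [2.79, 2.79, 3.14, 3.14, 3.14, 3.14].

### API

Orientations are given as [roll, pitch, yaw] about the fixed x, y, z axes, in that order (R = Rz(yaw) Ry(pitch) Rx(roll)).
In Python, from rig import get_obs, capture, camera_params, sign_off, grasp_offset gives the robot as it stands.
- The arm moves only by the shell command python3 -m handwheel 'ROWS' [OPENING]. ROWS is JSON, a list of rows, each a list of 6 numbers: the shift along the tool's x, y, z in mm, then the turn, a rotation vector about the tool's x, y, z in degrees. A call has 1 to 12 rows; each row is the pose to reach, as a shift and turn from the pose commanded when the call began, along the tool's axes at that moment; what a row does not reach only later rows make up. A row lasts 1/12 s, in which the tool goes at most 41.7 mm and 7.16 degrees, less where a joint would pass 70% of its speed; a pose out of reach is approached as far as the arm can. A call with a gripper value outside its range is refused whole. OPENING is the finger opening in mm, from 0 to 85.4, set as the call begins (- or left out, the last holds). The fingers move at their own pace and stop on an object; the grip force is fixed at half the most. Time passes only in rows, so rows that repeat a pose let the fingers close. It gives the time, the measured TCP pose, the force and the opening at its end, in the units of the state.
- get_obs(): the state, without advancing time (a new reading comes with each control period).
- capture(name): name is "side" or "top" or "wrist"; returns (picture, depth): 400x640x3 uint8, red, green, blue; 400x640 float32, m along the optical axis (not along the pixel's ray), 0 where there is no reading.
- camera_params(name): a dict with "camera_matrix" (3x3 intrinsics, pixels), "xyz" and "orientation" of the camera in the world. Camera axes: x right, y up, looking along -z (the intrinsics and any distortion apply to the point x, -y, -z); pixel columns grow to the right and rows downward; lengths in m; the calibration is good to about 2 mm. A picture is of the moment at which its call begins: read the wrist's pose just before it. camera_params takes no time and is no camera call; for the wrist camera it gives the pose at the moment of the call.
- sign_off(): hands the job in, once; it reports no verdict.
The state is a dict: "t": time; "q": joint angles; "dq": joint speeds; "effort": joint torques, N m; "tool_pos": TCP position; "ee_rot": TCP orientation; "ft_force": force on the tool from outside, world axes, zero at the start; "ft_torque": the same for the moment, N m; "opening": finger opening in m.
Only numpy, scipy, OpenCV 4.12 (cv2) and the standard library are available. Lean on these libraries where they do the work, as an engineer would, in place of code of your own. Each camera call takes 0.05 s, during which the arm holds its last target. There are 200 camera calls.

## Working session

There is one attempt and no reset: what is moved stays moved. The work goes in short steps, Python scripts to look and compute and a shell command to move; the robot and the scene stay as the last step left them, time stands still between calls to the robot, and variables do not carry over. Pictures are saved under pics/ and viewed, about 12 in all and at most 16, crops included, and the job is handed in when it is done.

```bash
ls; mkdir -p pics
cat > h.py <<'E'
import numpy as np, cv2
from scipy.spatial.transform import Rotation as R
from rig import get_obs, capture, camera_params, sign_off, grasp_offset
def cap(name,fn):
    p=camera_params(name); im,d=capture(name)
    cv2.imwrite('pics/'+fn+'.png',im[:,:,::-1]); np.savez('pics/'+fn+'.npz',im=im,d=d,K=p['camera_matrix'],xyz=p['xyz'],o=p['orientation'])
    return im,d,p
def load(fn): return np.load('pics/'+fn+'.npz')
def world(fn):
    f=load(fn);K=f['K'];d=f['d'];h,w=d.shape
    u,v=np.meshgrid(np.arange(w),np.arange(h))
    P=np.stack([(u-K[0,2])/K[0,0]*d,-(v-K[1,2])/K[1,1]*d,-d],-1)
    o=f['o'];M=R.from_euler('xyz',o).as_matrix() if o.shape==(3,) else o
    W=P@M.T+f['xyz'];W[d==0]=np.nan
    return W,f['im']
def crop(fn,out,u0,v0,u1,v1,s):
    im=load(fn)['im'][v0:v1,u0:u1,::-1]
    cv2.imwrite('pics/'+out+'.png',cv2.resize(im,None,fx=s,fy=s,interpolation=cv2.INTER_CUBIC))
E
python3 - <<'E'
from h import *
o=get_obs();print(o['t'],o['tool_pos'],o['ee_rot'],o['opening'],grasp_offset)
for n in('top','side'):
    im,d,p=cap(n,n+'0');print(p)
a=[cv2.imread(f'pics/{n}0.png') for n in('top',)]
E
```

```text
pics
0.0 [0.23304232 0.57906808 0.22995124] [-3.13923667e+00 -2.56808775e-04  2.75879064e+00] 0.08556389904010893 -0.0187
{'camera_matrix': array([[402.67256407,   0.        , 320.00265262],
       [  0.        , 402.67256407, 202.33915653],
       [  0.        ,   0.        ,   1.        ]]), 'xyz': array([ 0.42199983, -0.00537211,  0.86611155]), 'orientation': array([ 0.17256737,  0.00650341, -1.5787063 ])}
{'camera_matrix': array([[494.22596114,   0.        , 317.86554767],
       [  0.        , 494.22596114, 203.93824738],
       [  0.        ,   0.        ,   1.        ]]), 'xyz': array([ 0.22880831, -0.96624789,  0.65324734]), 'orientation': array([ 1.01747034, -0.01501731, -0.30631764])}
```

View pics/top0.png

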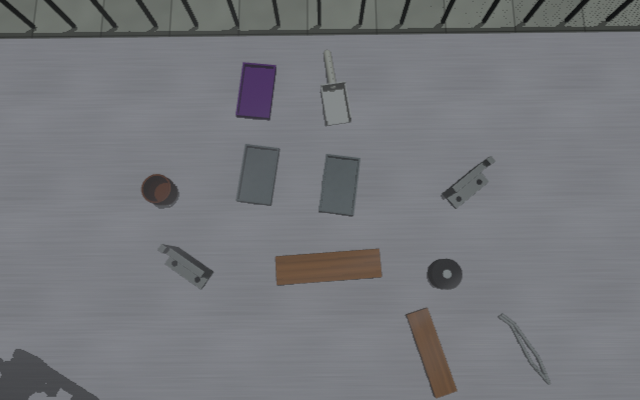

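View pics/side0.png

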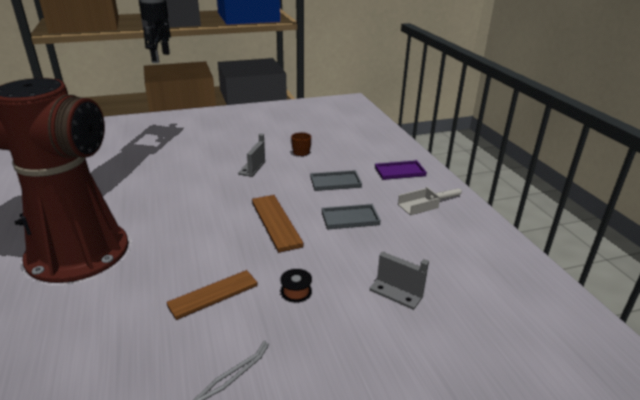

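The top view shows:
- **Trays:** left tray at (258,175), right tray at (340,185). The purple decoy at (256,92) is not meant.
- **Slats:** (328,267) is about 104 px long, or 0.22 m, so it fits. (431,352) is shorter and narrower, so it's the decoy.
- **Brackets:** (185,267) has its stop up-left and toe down-left, so it's left-handed. (467,183) has its stop up-right and toe down-right, so it's right-handed.
- **Other:** pot at (160,190), reel at (445,273).

I'll measure from the depth and check with a crop.

Run:
```python
from h import *
W,im=world('top0'); Z=W[...,2]
print('bench z',np.nanmedian(Z[300:330,220:300]), np.nanmedian(Z[210:240,420:440]))
def rect(n,box,zlo,zhi):
    u0,v0,u1,v1=box; P=W[v0:v1,u0:u1].reshape(-1,3); P=P[(P[:,2]>zlo)&(P[:,2]<zhi)]
    (c,s,a)=cv2.minAreaRect((P[:,:2]*1000).astype(np.float32)); b=cv2.boxPoints((c,s,a))
    e=[b[1]-b[0],b[2]-b[1]]; e=max(e,key=np.linalg.norm); 
    print(n,len(P),'c',np.round(c,1),'size',np.round(s,1),'longdir',round(np.degrees(np.arctan2(e[1],e[0]))%180,1),'z',np.round(np.percentile(P[:,2],[5,50,95]),4))
rect('trayL',(225,135,292,215),.007,.03);rect('trayR',(308,145,370,225),.007,.03)
rect('slat',(265,240,392,292),.009,.03);rect('slat2',(395,300,465,399),.009,.03)
rect('bL foot',(150,230,225,300),.004,.02);rect('bL plate',(150,230,225,300),.055,.08);rect('bL stop',(150,230,225,300),.083,.1);rect('bL all',(150,230,225,300),.055,.1)
rect('bR foot',(430,145,505,220),.004,.02);rect('bR plate',(430,145,505,220),.055,.08);rect('bR stop',(430,145,505,220),.083,.1);rect('bR all',(430,145,505,220),.055,.1)
rect('pot',(130,165,190,215),.046,.07);rect('reel',(420,250,470,297),.025,.05)
a=cv2.resize(im[225:305,140:230,::-1],None,fx=4,fy=4,interpolation=2);b=cv2.resize(im[140:220,425:515,::-1],None,fx=4,fy=4,interpolation=2)
c=cv2.resize(im[230:310,270:360,::-1],None,fx=4,fy=4);c=cv2.resize(im[135:300,225:400,::-1],(360,320))
cv2.imwrite('pics/c1.png',np.hstack([a,b]))
```

```text
bench z -0.00035056361658331037 -0.00024508862990896274
trayL 440 c [635.7 134. ] size [ 76.7 129.2] longdir 172.1 z [0.0078 0.0129 0.0154]
trayR 408 c [610.9 -44.2] size [ 75.9 128.7] longdir 172.2 z [0.0075 0.0133 0.016 ]
slat 3049 c [434.5 -17.4] size [ 60. 220.] longdir 93.8 z [0.0131 0.0157 0.018 ]
slat2 1985 c [ 262.  -223.9] size [169.7  46.5] longdir 17.7 z [0.01   0.0121 0.0145]
bL foot 500 c [448.  272.9] size [116.7 110.9] longdir 1.0 z [0.0051 0.0078 0.014 ]
bL plate 389 c [446.7 267.7] size [94.5 14.4] longdir 56.3 z [0.0586 0.0693 0.0723]
bL stop 55 c [471.1 303.3] size [13.2 13.9] longdir 144.0 z [0.0847 0.0893 0.0921]
bL all 448 c [447.4 268.7] size [97.  14.6] longdir 56.0 z [0.0597 0.0696 0.0898]
bR foot 583 c [ 614.4 -319.1] size [152.6 159.9] longdir 175.7 z [0.0049 0.0076 0.0108]
bR plate 325 c [ 613.7 -308.3] size [14.1 94.7] longdir 128.5 z [0.0633 0.0696 0.0725]
bR stop 49 c [ 640.5 -341.6] size [13.5 12.3] longdir 40.2 z [0.0854 0.089  0.0909]
bR all 379 c [ 614.2 -309. ] size [14.1 96.4] longdir 128.5 z [0.064  0.0699 0.0891]
pot 251 c [596.2 336.4] size [60.7 60.2] longdir 46.3 z [0.0466 0.0533 0.0563]
reel 753 c [ 417.2 -257.9] size [62.4 60. ] longdir 89.3 z [0.0315 0.0338 0.0361]
```

View pics/c1.png

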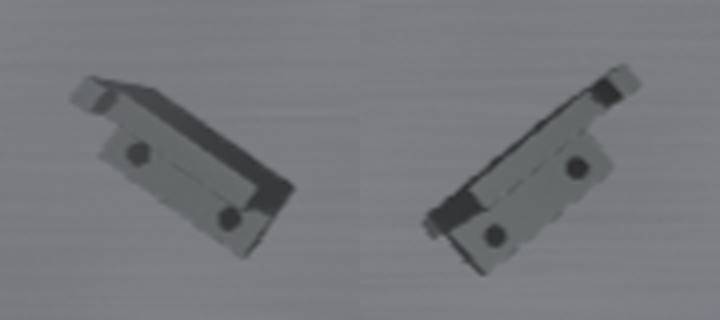

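Every measurement agrees with the given sizes: slat 60×220, trays 180 mm apart at yaw −7.9°, plates 14×96, pot 61. The crop confirms both bracket hands. Next I'll write a delta helper and move.

```bash
cat >> h.py <<'E'
def delta(x,y,z,yaw):
    "target TCP mm, deg -> row (mm, deg)"
    o=get_obs();Rc=R.from_euler('xyz',o['ee_rot']);Rt=R.from_euler('xyz',[np.pi,0,np.radians(yaw)])
    s=Rc.inv().apply(np.array([x,y,z])-1000*o['tool_pos']);r=(Rc.inv()*Rt).as_rotvec(degrees=True)
    print(np.round(s,1),np.round(r,2))
if __name__=='__main__':
    import sys
    delta(*map(float,sys.argv[1:]))
E
python3 h.py 447 268.2 130 236
```

```text
[-314.6 -208.3  100.5] [ -0.1   -0.1  -77.93]
```

```bash
python3 -m handwheel '[[-314.6,-208.3,100,0,0,-78],[-314.6,-208.3,100,0,0,-78],[-314.6,-208.3,100,0,0,-78],[-314.6,-208.3,100,0,0,-78],[-314.6,-208.3,100,0,0,-78],[-314.6,-208.3,100,0,0,-78],[-314.6,-208.3,100,0,0,-78],[-314.6,-208.3,100,0,0,-78],[-314.6,-208.3,100,0,0,-78],[-314.6,-208.3,100,0,0,-78],[-314.6,-208.3,100,0,0,-78],[-314.6,-208.3,100,0,0,-78]]' 60; python3 h.py 447 268.2 29 236;python3 -c "
from h import *
cap('wrist','w1');print(camera_params('wrist')['xyz'])"
```

```text
t: 1.1
tool_pos: [0.4477, 0.2664, 0.1298]
ee_rot: [3.14, -0.003, -2.162]
ft_force: [-0.0, 1.1, 0.2]
opening: 0.06
[ -1.4   1.5 100.8] [ 0.07 -0.15  0.13]
[0.40573    0.20270875 0.27400809]
```

View pics/w1.png

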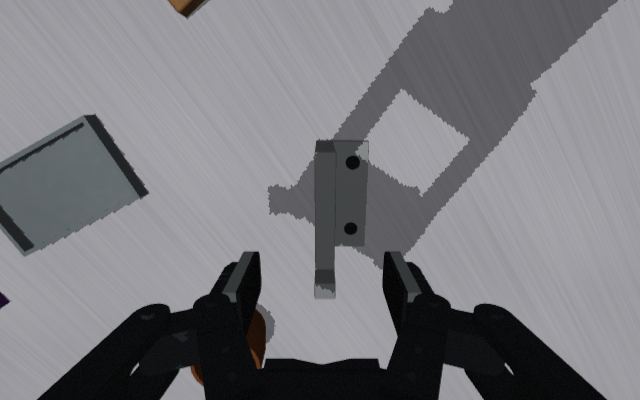

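The wrist view shows the plate upright at u≈325, between the fingers (mid ≈320) and parallel to the pads. I'll descend and grip.

```bash
python3 -m handwheel '[[-1.5,1.5,35,0,0,0],[-1.5,1.5,70,0,0,0],[-1.5,1.5,90,0,0,0],[-1.5,1.5,101,0,0,0],[-1.5,1.5,101,0,0,0],[-1.5,1.5,101,0,0,0]]' && python3 -m handwheel '[[0,0,0,0,0,0],[0,0,0,0,0,0],[0,0,0,0,0,0],[0,0,0,0,0,0],[0,0,0,0,0,0],[0,0,0,0,0,0],[0,0,0,0,0,0],[0,0,0,0,0,0]]' 0 && python3 -m handwheel '[[0,0,-15,0,0,0],[0,0,-45,0,0,0],[0,0,-70,0,0,0],[0,0,-80,0,0,0],[0,0,-80,0,0,0],[0,0,-80,0,0,0]]'; python3 h.py 633.6 119.1 110 172.1
python3 -c "
from h import *
cap('wrist','w2');crop('w2','w2c',200,130,440,400,2)"
```

```text
t: 1.65
tool_pos: [0.4469, 0.2713, 0.0302]
ee_rot: [3.141, -0.001, -2.163]
ft_force: [-0.4, 0.3, 0.8]
opening: 0.0601
t: 2.32
tool_pos: [0.4483, 0.2717, 0.0317]
ee_rot: [-3.14, 0.002, -2.163]
ft_force: [-0.7, -0.8, 6.2]
opening: 0.0136
t: 2.82
tool_pos: [0.4467, 0.271, 0.1098]
ee_rot: [3.141, -0.0, -2.163]
ft_force: [-1.1, 1.0, -3.6]
opening: 0.0133
[  21.6 -239.9   -0.3] [-0.000e+00 -2.000e-02  6.396e+01]
```

View pics/w2c.png

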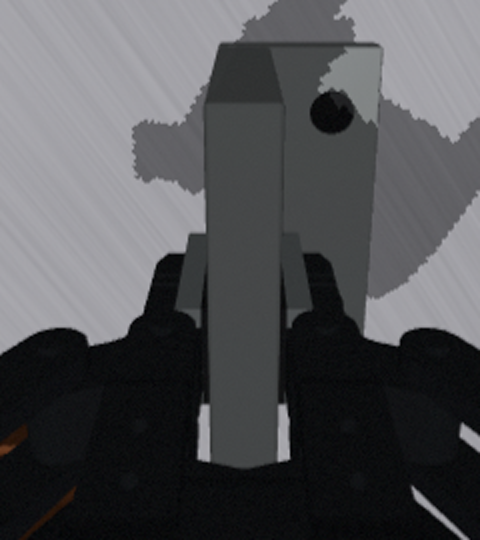

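Bracket held. It sits about 2.3 mm toward the near end relative to the TCP, so I'll aim TCP at (635.9, 118.8).

```bash
python3 -m handwheel '[[2,-20,0,0,0,5],[5,-50,0,0,0,12],[8,-85,0,0,0,19],[11,-120,0,0,0,26],[14,-155,0,0,0,33],[17,-190,0,0,0,40],[20,-215,0,0,0,47],[21.6,-232,0,0,0,54],[23,-241,0,0,0,60],[23,-241,0,0,0,64],[23,-241,0,0,0,64],[23,-241,0,0,0,64]]'; python3 h.py 635.9 118.8 40 172.1
python3 - <<'E'
from h import *
P=[]
for i in range(2):
    cap('wrist','w3');o=get_obs();P.append(np.r_[o['tool_pos']*1000,np.degrees(o['ee_rot'])])
print(np.round(P,1))
W,im=world('w3');Q=W.reshape(-1,3)*1000
c=P[-1];th=np.radians(172.1-180);a=np.array([np.cos(th),np.sin(th)])
top=Q[(Q[:,2]>143)&(Q[:,2]<156)&(np.hypot(Q[:,0]-c[0],Q[:,1]-c[1])<75)]
print(len(top)); s=top[:,:2]@a; print('near end rel TCP',np.percentile(s,[0.5,2])-c[:2]@a)
E
```

```text
t: 3.87
tool_pos: [0.6322, 0.1173, 0.1073]
ee_rot: [-3.141, -0.005, 3.005]
ft_force: [0.4, -0.4, -2.1]
opening: 0.0131
[-3.8  2.1 67.3] [-0.06 -0.29  0.06]
[[ 6.324e+02  1.176e+02  1.079e+02 -1.800e+02 -2.000e-01  1.722e+02]
 [ 6.327e+02  1.177e+02  1.084e+02 -1.800e+02 -2.000e-01  1.722e+02]]
8775
near end rel TCP [-50.76377135 -50.12119789]
```

```bash
python3 -m handwheel '[[-2.5,1.3,20,0,0,0],[-2.5,1.3,45,0,0,0],[-2.5,1.3,60,0,0,0],[-2.5,1.3,66,0,0,0],[-2.5,1.3,69,0,0,0],[-2.5,1.3,69,0,0,0],[-2.5,1.3,69,0,0,0]]'; python3 -m handwheel '[[0,0,1,0,0,0],[0,0,2,0,0,0],[0,0,3,0,0,0],[0,0,4,0,0,0],[0,0,4,0,0,0]]'; python3 h.py 635.9 118.8 34 172.1
```

```text
t: 4.55
tool_pos: [0.6376, 0.1186, 0.0423]
ee_rot: [3.141, 0.002, 3.004]
ft_force: [-0.2, -0.9, -1.9]
opening: 0.0134
t: 4.97
tool_pos: [0.6368, 0.1184, 0.0373]
ee_rot: [-3.142, -0.0, 3.003]
ft_force: [-0.5, -0.0, -2.2]
opening: 0.0134
[0.9 0.3 3.3] [-0.   -0.   -0.03]
```

```bash
python3 -m handwheel '[[0.5,0.3,1,0,0,0],[0.5,0.3,2,0,0,0],[0.5,0.3,3,0,0,0],[0.5,0.3,3,0,0,0]]'
```

```text
t: 5.3
tool_pos: [0.6365, 0.1189, 0.0358]
ee_rot: [-3.141, -0.0, 3.003]
ft_force: [-4.9, -1.2, 5.1]
opening: 0.013
```

Contact. I'll release and rise.

```bash
python3 -m handwheel '[[0,0,0,0,0,0],[0,0,0,0,0,0],[0,0,0,0,0,0],[0,0,0,0,0,0]]' 50; python3 -m handwheel '[[0,0,-20,0,0,0],[0,0,-60,0,0,0],[0,0,-100,0,0,0],[0,0,-110,0,0,0],[0,0,-110,0,0,0]]'; python3 h.py 614 -308.8 140 128.5
```

```text
t: 5.63
tool_pos: [0.6367, 0.1188, 0.0344]
ee_rot: [3.141, 0.001, 3.003]
ft_force: [0.2, -0.0, 0.2]
opening: 0.0498
t: 6.05
tool_pos: [0.6406, 0.1192, 0.1505]
ee_rot: [3.139, 0.011, 3.003]
ft_force: [0.7, -0.0, 0.8]
opening: 0.0499
[ -32.6 -427.6    9.8] [ 0.37  0.55 43.57]
```

```bash
python3 -m handwheel '[[-3,-41,2,0,0,5],[-7,-82,4,0,0,10],[-11,-123,4,0,0,15],[-14,-164,4,0,0,20],[-18,-205,4,0,0,25],[-21,-246,4,0,0,30],[-25,-287,4,0,0,35],[-28,-328,4,0,0,40],[-32,-369,4,0,0,43.5],[-35,-405,4,0,0,43.5],[-37,-426.5,4,0,0,43.5],[-37,-426.5,4,0,0,43.5]]' 60; python3 -m handwheel '[[0,0,0,0,0,0],[0,0,0,0,0,0]]'
python3 h.py 614 -308.8 29.5 128.5
python3 - <<'E'
from h import *
cap('wrist','w4'); cap('top','top1')
a=cv2.imread('pics/w4.png');b=load('top1')['im'][130:240,220:380,::-1]
cv2.imwrite('pics/v4.png',np.vstack([cv2.resize(a[100:400,120:520],(480,360)),cv2.resize(b,(480,330),interpolation=2)])[:, :])
W,im=world('top1');P=W[135:280,225:295].reshape(-1,3)
for lo,hi in((.065,.085),(.086,.11)):
    q=P[(P[:,2]>lo)&(P[:,2]<hi)];print(len(q),cv2.minAreaRect((q[:,:2]*1000).astype(np.float32)),np.median(q[:,2]))
E
```

```text
t: 7.05
tool_pos: [0.6122, -0.3137, 0.1379]
ee_rot: [-3.139, -0.001, 2.239]
ft_force: [1.0, 0.7, -0.3]
opening: 0.06
t: 7.22
tool_pos: [0.6132, -0.3075, 0.1382]
ee_rot: [-3.141, -0.004, 2.244]
ft_force: [0.2, 0.5, 0.4]
opening: 0.0601
[-1.900e+00 -1.000e-01  1.087e+02] [-0.03 -0.21  0.06]
330 ((632.5057983398438, 119.87560272216797), (14.414414405822754, 94.96199798583984), 82.05464935302734) 0.07335431379573032
49 ((674.7947387695312, 113.33441162109375), (13.510283470153809, 12.021363258361816), 87.64114379882812) 0.09271004630072843
```

View pics/v4.png

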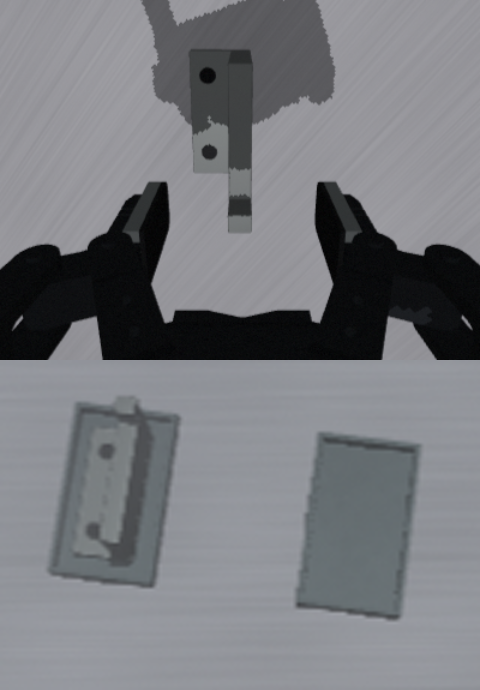

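The left bracket is within about 1 mm of target: stop measured at (674.8, 113.3), expected (675.2, 113.3), ledge z 73 mm. The plate of the right bracket lies between the open fingers, so I'll descend.

```bash
python3 -m handwheel '[[-1.9,0,35,0,0,0],[-1.9,0,70,0,0,0],[-1.9,0,95,0,0,0],[-1.9,0,108,0,0,0],[-1.9,0,108,0,0,0],[-1.9,0,108,0,0,0]]' && python3 -m handwheel '[[0,0,0,0,0,0],[0,0,0,0,0,0],[0,0,0,0,0,0],[0,0,0,0,0,0],[0,0,0,0,0,0],[0,0,0,0,0,0],[0,0,0,0,0,0],[0,0,0,0,0,0]]' 0 && python3 -m handwheel '[[0,0,-15,0,0,0],[0,0,-45,0,0,0],[0,0,-70,0,0,0],[0,0,-80,0,0,0],[0,0,-80,0,0,0],[0,0,-80,0,0,0]]'
python3 - <<'E'
from h import *
P=[]
for i in range(2):
    cap('wrist','w5');o=get_obs();P.append(np.r_[o['tool_pos']*1000,np.degrees(o['ee_rot'])])
print(np.round(P,1))
W,im=world('w5');Q=W.reshape(-1,3)*1000
c=P[-1];th=np.radians(c[5]-180);a=np.array([np.cos(th),np.sin(th)])
top=Q[(Q[:,2]>c[2]+34)&(Q[:,2]<c[2]+47)&(np.hypot(Q[:,0]-c[0],Q[:,1]-c[1])<75)]
s=top[:,:2]@a; off=np.percentile(s,1)-c[:2]@a+48; print('plate centre rel TCP along',off,'top z rel',np.median(top[:,2])-c[2])
t=np.array([613.0,-29.3])-off*np.array([.9905,-.1374]);print(t);delta(*t,110,172.1)
E
```

```text
t: 7.82
tool_pos: [0.6153, -0.3091, 0.0319]
ee_rot: [-3.141, -0.001, 2.245]
ft_force: [-0.1, -0.3, 1.1]
opening: 0.0602
t: 8.48
tool_pos: [0.6166, -0.3111, 0.0345]
ee_rot: [3.141, 0.003, 2.244]
ft_force: [-0.7, -0.0, 7.3]
opening: 0.0134
t: 8.98
tool_pos: [0.6152, -0.3101, 0.1124]
ee_rot: [3.142, 0.0, 2.244]
ft_force: [-0.4, -0.4, -3.4]
opening: 0.0135
[[ 6.142e+02 -3.095e+02  1.107e+02 -1.799e+02 -2.000e-01  1.286e+02]
 [ 6.136e+02 -3.091e+02  1.097e+02 -1.799e+02 -3.000e-01  1.286e+02]]
plate centre rel TCP along -0.5209548969611433 top z rel 37.67687970897367
[613.51600583 -29.3715792 ]
[218.8 174.3   0.4] [ 1.000e-02 -2.700e-01 -4.354e+01]
```

```bash
python3 -m handwheel '[[16,13,0,0,0,-4],[44,35,0,0,0,-9],[74,59,0,0,0,-14],[104,83,0,0,0,-19],[134,107,0,0,0,-24],[162,129,0,0,0,-29],[188,150,0,0,0,-34],[206,164,0,0,0,-38],[215,171,0,0,0,-42],[219,174.3,0,0,0,-43.5],[219,174.3,0,0,0,-43.5],[219,174.3,0,0,0,-43.5]]';python3 -m handwheel '[[0,0,0,0,0,0],[0,0,0,0,0,0],[0,0,0,0,0,0]]'; python3 h.py 613.5 -29.3 42 172.1
```

```text
t: 10.08
tool_pos: [0.6143, -0.0306, 0.111]
ee_rot: [-3.141, -0.002, 3.002]
ft_force: [0.3, -0.1, -2.3]
opening: 0.0131
t: 10.33
tool_pos: [0.6151, -0.0314, 0.1122]
ee_rot: [-3.141, -0.0, 3.001]
ft_force: [0.0, -0.4, -3.4]
opening: 0.0132
[ 1.9  1.9 70.2] [-0.01 -0.   -0.14]
```

```bash
python3 -m handwheel '[[1.3,1.6,20,0,0,0],[1.3,1.6,45,0,0,0],[1.3,1.6,60,0,0,0],[1.3,1.6,66,0,0,0],[1.3,1.6,69,0,0,0],[1.3,1.6,69,0,0,0],[1.3,1.6,69,0,0,0]]'; python3 h.py 613.5 -29.3 36 172.1;  python3 -m handwheel '[[0,0,1,0,0,0],[0,0,2,0,0,0],[0,0,3,0,0,0],[0,0,4,0,0,0],[0,0,4,0,0,0]]'; python3 h.py 613.5 -29.3 36 172.1
```

```text
t: 10.92
tool_pos: [0.6152, -0.0289, 0.0445]
ee_rot: [-3.142, 0.002, 3.003]
ft_force: [0.2, -0.7, -2.0]
opening: 0.0132
[ 1.6 -0.6  8.5] [-0.    0.13 -0.06]
t: 11.33
tool_pos: [0.614, -0.0285, 0.0393]
ee_rot: [-3.142, -0.0, 3.003]
ft_force: [-0.6, 0.3, -3.1]
opening: 0.0132
[ 0.3 -0.9  3.3] [-0.   -0.   -0.03]
```

```bash
python3 -m handwheel '[[0.3,-0.6,1,0,0,0],[0.3,-0.6,2,0,0,0],[0.3,-0.6,3,0,0,0],[0.3,-0.6,3,0,0,0]]'; python3 -m handwheel '[[0,0,0.5,0,0,0],[0,0,0.5,0,0,0]]'
```

```text
t: 11.67
tool_pos: [0.6138, -0.0289, 0.0385]
ee_rot: [3.141, -0.001, 3.003]
ft_force: [-5.7, 0.9, 9.1]
opening: 0.0129
t: 11.83
tool_pos: [0.6138, -0.0289, 0.0385]
ee_rot: [3.142, -0.001, 3.003]
ft_force: [-6.6, 1.7, 11.1]
opening: 0.0133
```

```bash
python3 -m handwheel '[[0,0,0,0,0,0],[0,0,0,0,0,0],[0,0,0,0,0,0],[0,0,0,0,0,0]]' 50; python3 -m handwheel '[[0,0,-20,0,0,0],[0,0,-60,0,0,0],[0,0,-100,0,0,0],[0,0,-110,0,0,0],[0,0,-110,0,0,0],[0,0,-110,0,0,0],[0,0,-110,0,0,0]]'; python3 h.py 434.5 -17.4 90 93.8
```

```text
t: 12.17
tool_pos: [0.6138, -0.0292, 0.0358]
ee_rot: [-3.142, 0.0, 3.003]
ft_force: [0.3, 0.6, 0.7]
opening: 0.0497
t: 12.75
tool_pos: [0.6121, -0.0289, 0.1437]
ee_rot: [3.142, -0.004, 3.003]
ft_force: [-0.8, 0.3, -0.7]
opening: 0.0501
[177.3 -13.2  54.3] [-0.14 -0.18 78.27]
```

```bash
python3 -m handwheel '[[30,-2,0,0,0,7],[70,-5,0,0,0,14],[110,-8,0,0,0,21],[150,-11,0,0,0,28],[178,-13,10,0,0,35],[178,-13,20,0,0,42],[178,-13,35,0,0,49],[178,-13,50,0,0,56],[178,-13,54,0,0,63],[178,-13,54,0,0,70],[178,-13,54,0,0,77],[178,-13,54,0,0,78.3]]' 85; python3 -m handwheel '[[0,0,0,0,0,0],[0,0,0,0,0,0],[0,0,0,0,0,0]]'
python3 h.py 434.5 -17.4 4 93.8
python3 - <<'E'
from h import *
cap('wrist','w6'); cap('top','top2')
a=cv2.imread('pics/w6.png');b=load('top2')['im'][130:240,220:380,::-1]
cv2.imwrite('pics/v6.png',np.vstack([cv2.resize(a,(480,300)),cv2.resize(b,(480,290),interpolation=2)]))
W,im=world('top2')
for u0,u1 in((225,295),(305,375)):
  P=W[135:225,u0:u1].reshape(-1,3)
  for lo,hi in((.065,.085),(.086,.096)):
    q=P[(P[:,2]>lo)&(P[:,2]<hi)];print(len(q),cv2.minAreaRect((q[:,:2]*1000).astype(np.float32)),np.median(q[:,2]))
W,im=world('w6');Q=W.reshape(-1,3)*1000;o=get_obs();c=o['tool_pos']*1000
q=Q[(Q[:,2]>11)&(Q[:,2]<21)&(np.hypot(*(Q[:,:2]-c[:2]).T)<60)]
d=(q[:,:2]-c[:2])@np.array([np.sin(o['ee_rot'][2]),-np.cos(o['ee_rot'][2])]);print('slat edges along tool y',np.percentile(d,[1,99]),c)
E
```

```text
t: 13.75
tool_pos: [0.4331, -0.0169, 0.0892]
ee_rot: [-3.136, -0.001, 1.634]
ft_force: [0.1, -0.2, 0.0]
opening: 0.0848
t: 14.0
tool_pos: [0.435, -0.0173, 0.0912]
ee_rot: [-3.14, -0.0, 1.638]
ft_force: [0.5, 0.5, -0.1]
opening: 0.085
[-0.1 -0.4 87.2] [-0.07 -0.02  0.07]
330 ((632.9254150390625, 119.94593811035156), (14.722299575805664, 95.70608520507812), 82.1006088256836) 0.07333442853096556
47 ((674.6810913085938, 113.65631103515625), (12.73471450805664, 12.781185150146484), 84.57698059082031) 0.09347795950499549
296 ((606.671630859375, -27.234390258789062), (13.930397987365723, 85.11394500732422), 81.94572448730469) 0.07370880873569374
44 ((653.3267211914062, -34.008155822753906), (12.116047859191895, 13.249995231628418), 88.70089721679688) 0.09276523170947254
slat edges along tool y [-29.77609049  28.47536683] [435.43330097 -17.36087312  91.63220833]
```

View pics/v6.png

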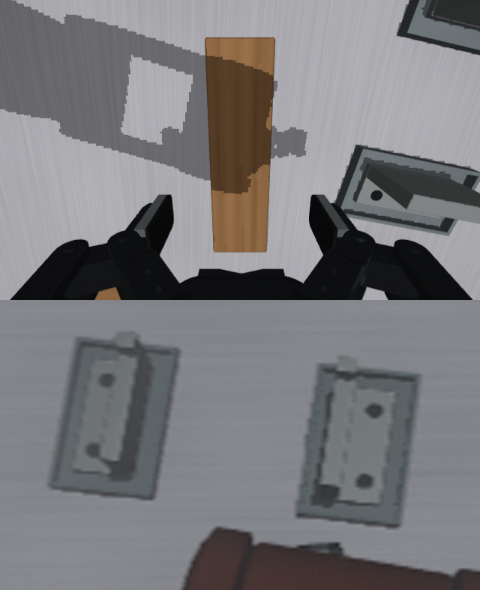

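Both brackets are within about 1.3 mm of target and square. The slat is centred between the jaws (edges −29.8 and +28.5), so I'll grip it now.

```bash
python3 -m handwheel '[[0,-0.5,35,0,0,0],[0,-0.5,65,0,0,0],[0,-0.5,80,0,0,0],[0,-0.5,85,0,0,0],[0,-0.5,85,0,0,0],[0,-0.5,85,0,0,0]]' && python3 -m handwheel '[[0,0,0,0,0,0],[0,0,0,0,0,0],[0,0,0,0,0,0],[0,0,0,0,0,0],[0,0,0,0,0,0],[0,0,0,0,0,0]]' 30 && python3 -m handwheel '[[0,0,-10,0,0,0],[0,0,-40,0,0,0],[0,0,-80,0,0,0],[0,0,-115,0,0,0],[0,0,-130,0,0,0],[0,0,-130,0,0,0],[0,0,-130,0,0,0]]'
python3 - <<'E'
from h import *
cap('wrist','w7'); 
f=load('w7')['im'];cv2.imwrite('pics/w7c.png',f[:,:,::-1])
W,im=world('w7');Q=W.reshape(-1,3)*1000;o=get_obs();c=o['tool_pos']*1000
q=Q[(Q[:,2]>c[2]+4)&(Q[:,2]<c[2]+22)&(np.hypot(*(Q[:,:2]-c[:2]).T)<140)]
y=o['ee_rot'][2];d=(q[:,:2]-c[:2]);print(c,len(q),'toolx',np.percentile(d@[np.cos(y),np.sin(y)],[.5,99.5]),'tooly',np.percentile(d@[np.sin(y),-np.cos(y)],[1,99]),'z',np.percentile(q[:,2],[5,50,95])-c[2])
delta(625.4,45.2,134,82.0)
E
```

```text
t: 14.6
tool_pos: [0.4357, -0.0175, 0.0074]
ee_rot: [3.141, 0.0, 1.637]
ft_force: [0.4, 0.3, 0.0]
opening: 0.085
t: 15.1
tool_pos: [0.4365, -0.0177, 0.009]
ee_rot: [3.139, 0.001, 1.637]
ft_force: [-3.2, 0.1, 9.1]
opening: 0.057
t: 15.68
tool_pos: [0.4359, -0.0176, 0.1382]
ee_rot: [3.138, 0.001, 1.637]
ft_force: [0.1, -0.1, -2.3]
opening: 0.0564
[434.33097422 -17.2428968  136.36026061] 46611 toolx [-53.92193799 108.29456204] tooly [-26.79309063  31.880334  ] z [ 8.62714666  9.68663892 10.84786662]
[ 49.7 194.8   2.3] [-3.000e-02 -1.000e-02  1.177e+01]
```

View pics/w7c.png

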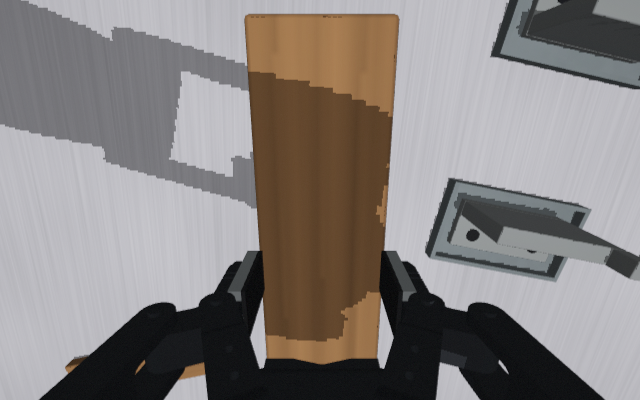

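```bash
python3 -m handwheel '[[4,15,0,0,0,1],[11,42,0,0,0,3],[20,75,0,0,0,5],[29,110,0,0,0,7],[38,145,0,0,0,9],[45,170,0,0,0,11],[49,186,0,0,0,11.8],[51,193,0,0,0,11.8],[51,193,0,0,0,11.8],[51,193,0,0,0,11.8],[51,193,0,0,0,11.8]]'
python3 - <<'E'
from h import *
cap('top','top3');cap('side','side3')
o=get_obs();print(o['tool_pos'])
W,im=world('top3');q=W[100:260,190:420].reshape(-1,3)*1000
q=q[(q[:,2]>138)&(q[:,2]<152)];y=o['ee_rot'][2];c=o['tool_pos'][:2]*1000;d=q[:,:2]-c
print(len(q),'toolx',np.percentile(d@[np.cos(y),np.sin(y)],[.5,99.5]),'tooly',np.percentile(d@[np.sin(y),-np.cos(y)],[.5,99.5]))
delta(624.5,46.1,81,82.0)
E
```

```text
t: 16.65
tool_pos: [0.6221, 0.0458, 0.1352]
ee_rot: [-3.138, 0.001, 1.431]
ft_force: [-0.4, 1.0, -0.5]
opening: 0.0564
[0.62278133 0.04575596 0.13623281]
1375 toolx [-108.69940086  108.5684415 ] tooly [-29.89470485  29.49311951]
[ 0.6  1.7 55.2] [-0.1   0.02 -0.05]
```

From the top view the slat is centred on the TCP (±108.6, ±29.7). I'll lower it to just above the ledges.

```bash
python3 -m handwheel '[[0,2.7,15,0,0,0],[0,2.7,32,0,0,0],[0,2.7,42,0,0,0],[0,2.7,47,0,0,0],[0,2.7,49,0,0,0],[0,2.7,49,0,0,0],[0,2.7,49,0,0,0]]'; python3 h.py 625.4 45.2 81 82;python3 -m handwheel '[[0,0,1,0,0,0],[0,0,2,0,0,0],[0,0,3,0,0,0],[0,0,4,0,0,0],[0,0,4,0,0,0]]'; python3 h.py 625.4 45.2 80 82
```

```text
t: 17.33
tool_pos: [0.6273, 0.0457, 0.0882]
ee_rot: [3.141, -0.0, 1.431]
ft_force: [0.6, 0.7, -0.3]
opening: 0.0568
[-0.8 -1.8  7.2] [ 0.04 -0.   -0.03]
t: 17.75
tool_pos: [0.6269, 0.0458, 0.0837]
ee_rot: [-3.141, 0.0, 1.431]
ft_force: [-0.4, -0.1, -1.1]
opening: 0.0567
[-0.8 -1.4  3.7] [-0.01  0.   -0.03]
```

```bash
python3 -m handwheel '[[-0.6,-1,1,0,0,0],[-0.6,-1,2,0,0,0],[-0.6,-1,2,0,0,0]]'; python3 -m handwheel '[[0,0,1,0,0,0],[0,0,1,0,0,0]]';  python3 -m handwheel '[[0,0,1,0,0,0],[0,0,1,0,0,0]]'
```

```text
t: 18.0
tool_pos: [0.6265, 0.0455, 0.0832]
ee_rot: [3.14, -0.0, 1.431]
ft_force: [-2.1, 1.3, 4.1]
opening: 0.0568
t: 18.17
tool_pos: [0.6265, 0.0455, 0.0831]
ee_rot: [3.141, -0.0, 1.431]
ft_force: [-4.3, 0.3, 8.4]
opening: 0.0566
t: 18.33
tool_pos: [0.6266, 0.0455, 0.0831]
ee_rot: [3.141, -0.0, 1.431]
ft_force: [-5.4, 1.2, 13.1]
opening: 0.0568
```

Seated. I'll release, rise and check the slat on the way to the pot.

```bash
python3 -m handwheel '[[0,0,-1,0,0,0],[0,0,-1,0,0,0],[0,0,-1,0,0,0],[0,0,-1,0,0,0]]' 84; python3 -m handwheel '[[0,0,-15,0,0,0],[0,0,-40,0,0,0],[0,0,-60,0,0,0],[0,0,-60,0,0,0],[0,0,-60,0,0,0],[0,0,-60,0,0,0]]'; python3 h.py 596.2 336.4 140 82
```

```text
t: 18.67
tool_pos: [0.6256, 0.0453, 0.0803]
ee_rot: [-3.141, 0.0, 1.431]
ft_force: [-0.7, -0.3, 0.3]
opening: 0.0841
t: 19.17
tool_pos: [0.6252, 0.0453, 0.1397]
ee_rot: [-3.14, 0.0, 1.431]
ft_force: [-0.9, -0.4, -0.6]
opening: 0.0843
[284.2 -69.4  -0.3] [-0.09  0.01 -0.04]
```

```bash
python3 -m handwheel '[[35,-9,0,0,0,0],[75,-18,0,0,0,0],[115,-28,0,0,0,0],[155,-38,0,0,0,0],[195,-48,0,0,0,0],[235,-57,0,0,0,0],[265,-65,0,0,0,0],[280,-68.5,0,0,0,0],[284.2,-69.4,0,0,0,0],[284.2,-69.4,0,0,0,0],[284.2,-69.4,0,0,0,0],[284.2,-69.4,0,0,0,0]]' 85
python3 - <<'E'
from h import *
cap('wrist','w8');cap('top','top4')
a=cv2.imread('pics/w8.png');b=load('top4')['im'][120:250,200:400,::-1]
cv2.imwrite('pics/v8.png',np.vstack([cv2.resize(a,(450,281)),cv2.resize(b,(450,292),interpolation=2)]))
W,im=world('top4');q=W[110:260,200:420].reshape(-1,3)*1000
def r(n,q):
    q=q[:,:2].astype(np.float32);print(n,len(q),cv2.minAreaRect(q))
s=q[(q[:,2]>84)&(q[:,2]<97)&(q[:,0]<663)];r('slat+',s);print(np.median(s[:,2]))
W,im=world('w8');Q=W.reshape(-1,3)*1000;o=get_obs();c=o['tool_pos']*1000
rim=Q[(Q[:,2]>50)&(Q[:,2]<60)&(np.hypot(*(Q[:,:2]-[596,336]).T)<45)];print(len(rim),cv2.minEnclosingCircle(rim[:,:2].astype(np.float32)),np.median(rim[:,2]),c)
E
```

```text
t: 20.17
tool_pos: [0.5972, 0.3343, 0.1402]
ee_rot: [-3.141, 0.001, 1.429]
ft_force: [0.2, -0.4, 0.1]
opening: 0.0852
slat+ 3227 ((633.7208251953125, 45.39116668701172), (220.4974822998047, 73.4011459350586), 81.98329162597656)
89.52283086279023
1449 ((596.686767578125, 336.45538330078125), 31.08163070678711) 55.65883559740251 [597.42286086 334.45192305 140.69966795]
```

View pics/v8.png

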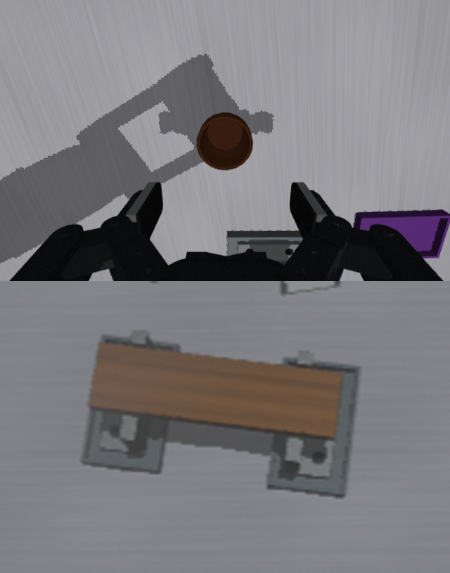

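Run:
```python
from h import *
W,im=world('top4');h=cv2.cvtColor(im,cv2.COLOR_RGB2HSV)
m=(h[...,1]>70);m[:110]=0;m[260:]=0;m[:,:200]=0;m[:,420:]=0
Z=W[...,2];q=W[m&(Z>.083)&(Z<.097)]*1000;r=cv2.minAreaRect(q[:,:2].astype(np.float32));print(len(q),r)
A=np.array([[.9904,-.1382],[.1382,.9904]]);c=np.array(r[0])-[623.3,44.6];print('slat in tray frame (actual mid)',A@c,'along y',A[1]@c)
P=W[130:200,200:420].reshape(-1,3)*1000;g=P[(P[:,2]>86)&(P[:,2]<98)];mm=~m[130:200,200:420].reshape(-1)[(P[:,2]>86)&(P[:,2]<98)]
g=g[mm]
for s in(1,-1):
    k=g[(g[:,1]-44)*s>0]; t=(k[:,:2]-[623.3,44.6])@A.T;print(len(t),np.percentile(t,[2,50,98],axis=0).round(1).tolist())
t=(q[:,:2]-[623.3,44.6])@A.T;print('slat x,y range',np.percentile(t,[.3,99.7],axis=0).round(1).tolist())
delta(596.6,336.4,25,82)
```

```text
3087 ((627.1060791015625, 46.677635192871094), (216.91993713378906, 59.2550048828125), 82.36455535888672)
slat in tray frame (actual mid) [3.48241156 2.58369003] along y 2.5836900268554737
124 [[-26.3, 10.4], [33.3, 75.1], [47.1, 111.6]]
111 [[-26.4, -107.7], [33.0, -75.6], [45.7, -2.5]]
slat x,y range [[-25.5, -105.4], [32.6, 110.1]]
[  1.9  -1.1 115.7] [-0.01  0.03 -0.17]
```

The slat is flat with its far edge about 3 mm in front of the stops. Lengthwise it is centred to about 1.5–2 mm, which is within calibration. Next, the pot.

```bash
python3 -m handwheel '[[1.9,-0.9,20,0,0,0],[1.9,-0.9,55,0,0,0],[1.9,-0.9,85,0,0,0],[1.9,-0.9,105,0,0,0],[1.9,-0.9,116,0,0,0],[1.9,-0.9,118,0,0,0],[1.9,-0.9,118,0,0,0]]' && python3 -m handwheel '[[0,0,0,0,0,0],[0,0,0,0,0,0],[0,0,0,0,0,0],[0,0,0,0,0,0],[0,0,0,0,0,0],[0,0,0,0,0,0]]' 40 && python3 -m handwheel '[[0,0,-6,0,0,0],[0,0,-20,0,0,0],[0,0,-45,0,0,0],[0,0,-75,0,0,0],[0,0,-105,0,0,0],[0,0,-125,0,0,0],[0,0,-132,0,0,0],[0,0,-132,0,0,0],[0,0,-132,0,0,0]]'
python3 - <<'E'
from h import *
cap('wrist','w9');o=get_obs();c=o['tool_pos']*1000;print(c)
W,im=world('w9');Q=W.reshape(-1,3)*1000
rim=Q[(Q[:,2]>c[2]+15)&(Q[:,2]<c[2]+45)&(np.hypot(*(Q[:,:2]-c[:2]).T)<40)];h=np.histogram(rim[:,2]-c[2],bins=10);print(h)
cv2.imwrite('pics/w9c.png',im[150:,120:520,::-1])
delta(626.8,46.2,155,82)
E
```

```text
t: 20.85
tool_pos: [0.5964, 0.3377, 0.0225]
ee_rot: [-3.141, 0.0, 1.43]
ft_force: [0.3, -0.3, 0.2]
opening: 0.0852
t: 21.35
tool_pos: [0.5987, 0.3395, 0.0261]
ee_rot: [3.137, -0.003, 1.431]
ft_force: [-0.0, 0.2, 5.6]
opening: 0.0608
t: 22.1
tool_pos: [0.5957, 0.3382, 0.1544]
ee_rot: [-3.141, 0.0, 1.431]
ft_force: [-0.8, -0.4, -1.6]
opening: 0.0605
[594.83934375 337.85171981 152.80630557]
(array([ 945, 1040, 1067, 1163, 1360, 3840,  337,  341,  381,  477]), array([15.00865169, 18.00690244, 21.00515319, 24.00340394, 27.00165469,
       29.99990544, 32.99815619, 35.99640694, 38.99465769, 41.99290844,
       44.99115919]))
[-284.3   72.4   -1.9] [-0.17  0.11 -0.03]
```

View pics/w9c.png

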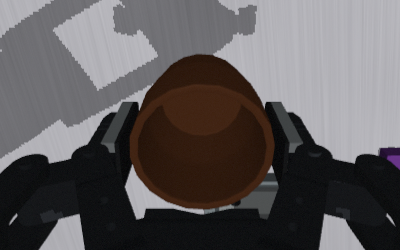

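Pot held upright, base about 23.5 mm below the TCP. I'll carry it over the slat.

```bash
python3 -m handwheel '[[-8,2,0,0,0,0],[-26,6.5,0,0,0,0],[-54,13.5,0,0,0,0],[-86,21.5,0,0,0,0],[-120,30,0,0,0,0],[-154,38.5,0,0,0,0],[-188,47,0,0,0,0],[-220,55,0,0,0,0],[-247,62,0,0,0,0],[-267,67,0,0,0,0],[-279,70,0,0,0,0],[-283,71.2,0,0,0,0]]'; python3 -m handwheel '[[0,0,0,0,0,0],[0,0,0,0,0,0],[0,0,0,0,0,0]]'; python3 h.py 626.6 47.7 118 82
```

```text
t: 23.15
tool_pos: [0.6262, 0.0458, 0.153]
ee_rot: [-3.138, 0.001, 1.428]
ft_force: [-0.2, 0.8, -2.0]
opening: 0.0613
t: 23.4
tool_pos: [0.6268, 0.0497, 0.1544]
ee_rot: [-3.141, -0.001, 1.432]
ft_force: [0.5, -0.4, -1.0]
opening: 0.0608
[-2.   0.1 36.4] [-0.05 -0.03  0.05]
```

```bash
python3 -m handwheel '[[-1,0,10,0,0,0],[-1,0,22,0,0,0],[-1,0,30,0,0,0],[-1,0,34,0,0,0],[-1,0,35,0,0,0],[-1,0,35,0,0,0],[-1,0,35,0,0,0]]'; python3 h.py 626.6 47.7 114 82; python3 -m handwheel '[[0,0,1,0,0,0],[0,0,2,0,0,0],[0,0,3,0,0,0],[0,0,3,0,0,0]]'
```

```text
t: 23.98
tool_pos: [0.6273, 0.0473, 0.1199]
ee_rot: [3.141, -0.0, 1.431]
ft_force: [0.4, -0.2, -2.0]
opening: 0.0613
[ 0.3 -0.7  5.9] [ 0.01 -0.   -0.03]
t: 24.32
tool_pos: [0.6271, 0.0472, 0.1169]
ee_rot: [3.141, -0.0, 1.431]
ft_force: [0.8, 0.4, -1.6]
opening: 0.061
```

```bash
python3 -m handwheel '[[0,0,1,0,0,0],[0,0,1,0,0,0],[0,0,1,0,0,0]]'; python3 -m handwheel '[[0,0,1,0,0,0],[0,0,1,0,0,0],[0,0,1,0,0,0]]'
```

```text
t: 24.57
tool_pos: [0.6273, 0.0472, 0.1162]
ee_rot: [3.141, 0.0, 1.431]
ft_force: [-1.4, -0.6, -0.4]
opening: 0.0609
t: 24.82
tool_pos: [0.6273, 0.0472, 0.1161]
ee_rot: [3.141, 0.0, 1.431]
ft_force: [-3.3, 0.1, 5.8]
opening: 0.0611
```

```bash
python3 -m handwheel '[[0,0,0.7,0,0,0],[0,0,0.7,0,0,0],[0,0,0.7,0,0,0]]'
```

```text
t: 25.07
tool_pos: [0.6274, 0.0472, 0.1161]
ee_rot: [3.141, 0.0, 1.431]
ft_force: [-4.2, -1.5, 8.2]
opening: 0.0609
```

Contact. I'll back off the preload, release, rise and retreat for the check.

```bash
python3 -m handwheel '[[0,0,-1.5,0,0,0],[0,0,-1.5,0,0,0],[0,0,-1.5,0,0,0],[0,0,-1.5,0,0,0],[0,0,-1.5,0,0,0]]' 85; python3 -m handwheel '[[0,0,-10,0,0,0],[0,0,-30,0,0,0],[0,0,-60,0,0,0],[0,0,-95,0,0,0],[0,0,-110,0,0,0],[0,0,-110,0,0,0],[0,0,-110,0,0,0]]';python3 -m handwheel '[[20,0,0,0,0,0],[60,0,0,0,0,0],[100,0,0,0,0,0],[140,0,0,0,0,0],[180,0,0,0,0,0],[220,0,0,0,0,0],[250,0,0,0,0,0],[260,0,0,0,0,0],[260,0,0,0,0,0],[260,0,0,0,0,0]]'
python3 - <<'E'
from h import *
cap('top','top5');cap('side','side5')
a=load('side5')['im'][120:300,230:470,::-1];b=load('top5')['im'][120:250,200:440,::-1]
cv2.imwrite('pics/v10.png',np.vstack([cv2.resize(a,(480,330),interpolation=2),cv2.resize(b,(480,260),interpolation=2)]))
W,im=world('top5');h=cv2.cvtColor(im,cv2.COLOR_RGB2HSV);Z=W[...,2]
m=(h[...,1]>70);m[:110]=0;m[260:]=0;m[:,:200]=0;m[:,420:]=0
A=np.array([[.9904,-.1382],[.1382,.9904]]);T=lambda q:(q[:,:2]*1000-[623.3,44.6])@A.T
t=T(W[m&(Z>.083)&(Z<.097)]);print('slat',np.percentile(t,[.3,99.7],axis=0).round(1).tolist(),cv2.minAreaRect(t.astype(np.float32)))
k=np.zeros_like(m);k[100:260,200:420]=1
p=W[k&(Z>.138)&(Z<.152)];print('pot rim',len(p),cv2.minEnclosingCircle(T(p).astype(np.float32)),np.median(p[:,2]))
for s in(1,-1):
    g=W[k&~m&(Z>.088)&(Z<.097)];u=T(g);u=u[(u[:,1]*s>60)&(u[:,1]*s<92)&(u[:,0]>30)];print('stop',len(u),np.percentile(u,[3,50,97],axis=0).round(1).tolist())
E
```

```text
t: 25.48
tool_pos: [0.627, 0.0473, 0.1152]
ee_rot: [-3.141, -0.0, 1.431]
ft_force: [0.2, 0.3, 0.3]
opening: 0.085
t: 26.07
tool_pos: [0.6281, 0.0473, 0.2277]
ee_rot: [3.138, -0.0, 1.431]
ft_force: [-0.1, -0.4, -0.2]
opening: 0.0848
t: 26.9
tool_pos: [0.6623, 0.3041, 0.2232]
ee_rot: [-3.138, 0.003, 1.432]
ft_force: [0.4, -0.0, -0.3]
opening: 0.0849
slat [[-25.6, -105.5], [32.6, 110.4]] ((3.5418701171875, 2.7820968627929688), (217.43174743652344, 59.015541076660156), 89.9125747680664)
pot rim 251 ((3.9953885078430176, 1.1464314460754395), 30.82173728942871) 0.1441422977546032
stop 54 [[32.9, 63.9], [39.6, 75.9], [46.7, 82.3]]
stop 45 [[33.6, -80.6], [39.8, -73.6], [45.6, -67.0]]
```

View pics/v10.png

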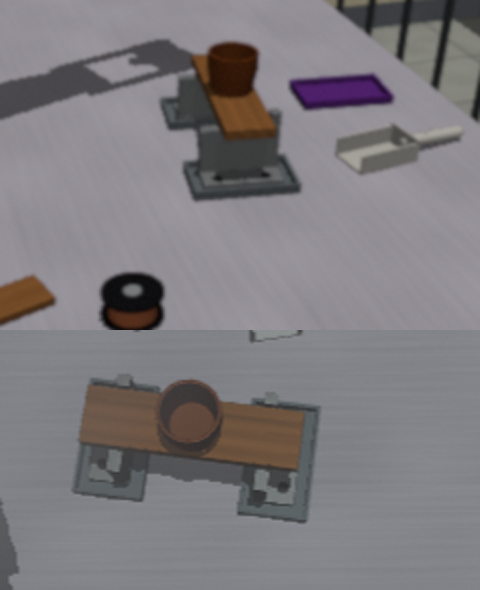

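The picture shows the slat lying flat across both ledges in front of the stops, with the pot upright at its middle and the reel untouched. The numbers agree to within about 2 mm, so I'm handing in.

```bash
python3 -m handwheel '[[0,0,0,0,0,0],[0,0,0,0,0,0],[0,0,0,0,0,0],[0,0,0,0,0,0]]'; python3 -c "
from rig import sign_off;print(sign_off())"
```

```text
t: 27.33
tool_pos: [0.6636, 0.3038, 0.226]
ee_rot: [3.141, -0.0, 1.429]
ft_force: [-0.1, 0.4, 0.4]
opening: 0.0844
the job is handed in; nothing more can be done
None
```

I built the riser in the order asked and handed it in at about 27 s. Both brackets stand in their trays, the 220 mm slat lies across the ledges, and the pot stands upright in the middle. I left the reel of wire alone, and the gripper was clear of everything at hand-in.

What the last checks showed:
- **Brackets:** both were within about 1–2 mm of the tray centres and square in the trays, measured before the slat went on. Their stops are at the far end and their toes point outwards.
- **Slat:** it lies flat, with its top about 90 mm up and its far edge about 3 mm in front of the stops.
- **Pot:** it stands upright with its rim at 144 mm, within about 2 mm of the slat's middle.
- **Forces:** the highest wrist force reading was about 15 N.

**Measurements that disagreed:** after release, the top camera put the slat 1–2.5 mm too far left between the brackets. While the gripper still held it, it measured within 1 mm of centre. The camera is only calibrated to about 2 mm, so I left the slat as it was.

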